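Pass a bearing housing under the height gauge

ROBOT

A 7-joint arm with a two-finger parallel gripper is mounted at the origin on the work surface. World frame = base frame: x ahead of the robot, y to its left, z up, the work surface at z = 0. Lengths are in m, angles in rad, forces in N, time in s.
With the tool pointing down it reaches from about 0.425 to 0.875 m from the base axis. Payload 4.7 kg.
Tool frame: the origin (TCP) lies where the fingers leave the gripper's body, on its centre line; the fingertips stand 70 mm ahead of it and the grasp point (between the pads) lies 51 mm ahead of it; x points along the fingers, z is the direction in which the jaws open and shut, and the axes are right-handed (so a half turn about x gives the same grasp; the last joint's range is limited). The gripper opens to 87 mm and grips with 3 to 60 N. Pads are 19 mm wide; open, the fingers measure 117 mm over their backs; the gripper's body (75 mm by 190 mm) begins 51 mm behind the grasp point.
Start: joints at [1.333, 0.321, -0.07, 1.45, 0.023, 1.371, -0.057], TCP at [0.162, -0.63, 0.292] pointing down, gripper open.
Joint ranges: [-2.86, 2.86], [-0.3, 2.09], [-1.38, 1.24], [0.06, 2.45], [-1.56, 4.7], [0.09, 2.05], [-2.69, 2.69]. Speed limits (rad/s): [2.57, 2.57, 3.14, 3.14, 3.14, 3.14, 3.14].

INTERFACE

Orientations are given as [roll, pitch, yaw] about the fixed x, y, z axes, in that order (R = Rz(yaw) Ry(pitch) Rx(roll)).
In Python, from cell import r, sensors, vision gives the robot as it stands. The module is installed in compiled form; this text tells all that it offers. Calls block until the motion is done:
- r.reach(position, orientation): joint-space move of the TCP to a pose.
- r.line_to(position, rotation=None, rate=0.15, max_force=None): straight line of the TCP; rotation=None keeps the orientation; rate is the mean speed in m/s. With max_force (N) it stops when the force on the tool has changed by that much, and returns True; else False.
- r.move_j(angles): joint-space move.
- r.move_gripper(opening, newtons=None): opening from 0.0 (shut) to 1.0 (fully open); newtons is the grip in N (None keeps the last); returns when the fingers have stopped.
- r.sleep(seconds).
- r.solve_ik(position, orientation): joint angles nearest the present ones, or None.
- sensors.get_state(): the state.
- vision.read_camera(name): name is "scene" or "top" or "wrist"; returns the picture (384x512x3 uint8, red, green, blue); there is no depth.
- vision.camera_model(name): a dict with "fov_y" (degrees; the focal length in pixels is half the picture's height over the tangent of half this angle, whatever the lens; pixels are square), "cx", "cy" (the principal point, pixels), "extrinsics" (4x4, takes a point from camera to world coordinates). Camera axes: x right, y down, z forward; pixel columns grow to the right and rows downward; lengths in m; the calibration is good to about 2 mm. The wrist camera is an equidistant fisheye: a pixel r from the principal point sees the ray r / f radians off the axis. A picture is of the moment at which its call begins: read the wrist's pose just before it. camera_model takes no time and is no camera call; for the wrist camera it gives the pose at the moment of the call.
A pose or a line that the arm cannot do raises r.Unreachable and nothing moves.
- r.finish_job(): hands the job in, once; it reports no verdict.
Trained networks look in the newest picture that a camera, given by its name, has taken for a name from the list of things; names that differ only in an ending like _2 or _b are one class to them, and where a whole thing is asked for, a point or a joint stands for the part that bears it (a point fixed in the world has none). Each returns a list of dicts, best first, with "score" (0 to 1); they miss things now and then, are a little off and sometimes report something else, mostly with a low value. They report only what shows in the picture. A call takes as long as a camera call. They do not tell look-alikes from the thing itself.
- vision.look_for(thing, camera): "rect" ([left, top, right, bottom] as shares, 0 to 1, of the picture: columns of its width, rows of its height, round what is visible of it).
- vision.spot_point(thing, camera): "position" ([column, row] as shares, 0 to 1, of the picture: columns of its width, rows of its height: a listed point, or the origin of a listed thing).
The state is a dict: "time": time; "q": joint angles; "joint_vel": joint speeds; "joint_torque": joint torques, N m; "ee_pos": TCP position; "ee_rot": TCP orientation; "contact_force": force on the tool from outside, world axes, zero at the start; "ft_torque": the same for the moment, N m; "width": opening from 0.0 (shut) to 1.0 (fully open).
Only numpy, scipy, OpenCV 4.12 (cv2) and the standard library are available. Lean on these libraries where they do the work, as an engineer would, in place of code of your own. Each camera call takes 0.05 s, during which the arm holds its last target.

TASK

Check the cast bearing housing on the height gauge: set it flat on the bare end of the gauge plate, in line with the guide strips, then from behind push it along the plate under the bridge bar until it comes up against the stop beyond. Hold it home against the stop with a steady push of about 10 N (9 to 12 N) for a second, never pushing harder against the stop than 13 N, do not bang it on the bar, and leave it there, flat and touching the stop. Leave everything else on the bench alone.

Things in the scene. Friction and masses are not known exactly. Their poses are not given: they have to be found in the camera images.
- housing: Loose cast aluminium bearing housing (pillow block), 0.3 to 0.65 kg: flat foot 150 long x 40 wide x 16 mm tall, a round-backed hump of the full 40 mm width across its middle. Alike both ends. Origin: centre of its underside; x along the 150 mm length, y across, z up. The hump's flat sides (40 mm apart) can be gripped from above.
- hump (a point): Highest point of the housing, the top of the hump, 40 mm above the underside. The hump is a cylinder of radius 19 mm, its axis across the foot, 21 mm above the underside.
- gauge: Fixed go/no-go height gauge: steel plate 8 mm thick, 84 mm wide. Origin: on the bench under the middle of the bridge bar; x is the push direction (in under the bar, towards the stop), y across, z up. The plate runs from x = -190 to +170 mm and is bare and open above from -190 to -30 mm.
- bridge: The fixed bridge over the plate, same origin and axes as the gauge. Its bar: underside 50 mm above the bench (42 above the plate, 2 more than the housing's height), 16 mm wide along x, 90 mm long across, 10 mm thick, on two posts 66 mm apart inside.
- guide (a point): Point on the plate's top midway between the starts of the two guide strips (directly under the bar's middle). The strips are 45 mm apart, 14 mm tall, and run from here 130 mm in the push direction; flared lead-ins, opening to about 62 mm, reach 28 mm back from here.
- channel (a point): Point on the plate's top between the guide strips, 80 mm past the bar's middle. Beyond it a rigid steel stop block, 40 mm wide, 20 mm tall, stands across the channel, square to it. Its face is clamped anew each time, 23 to 59 mm beyond this point, and is not measured: find it by feel.
- screwdriver: Bystander, not to be disturbed: blue-handled screwdriver 190 mm long, lying.
- wrench: Bystander, not to be disturbed: steel wrench 200 mm long, lying.
- cup_a: Bystander, not to be disturbed: open plastic parts cup, 72 mm wide, 65 mm tall.
- cup_b: Bystander, not to be disturbed: second such parts cup.
- spray_can: Bystander, not to be disturbed: upright spray can, 64 mm wide, 190 mm tall.
- oil_can: Bystander, not to be disturbed: conical metal oil can, 84 mm wide at the foot, 180 mm tall with its spout.
- bearing: Bystander, not to be disturbed: loose steel bearing ring, 52 mm wide, 15 mm tall.
There are look-alikes about, which are no part of the job. What is shaped like the housing but green or pink is not meant.

How it is judged:
On the way, in this order (a step that is already met when the one before it is completed fails the run):
1. the housing lies flat on the plate, wholly in front of the bridge bar and roughly in line (z of housing in the frame of gauge between 0.005 and 0.0115 m and angle between housing's own z axis and vertical below 0.05 rad and x of housing in the frame of gauge between -0.15 and -0.083 m and y of housing in the frame of gauge between -0.02 and 0.02 m and angle between the x axis of housing and the x axis of gauge, either way round below 0.25 rad), for 0.2 s.
2. sliding flat on the plate, the housing's hump is under the bar (z of housing in the frame of gauge between 0.005 and 0.0115 m and angle between housing's own z axis and vertical below 0.05 rad and x of housing in the frame of gauge between -0.012 and 0.012 m and y of housing in the frame of gauge between -0.008 and 0.008 m), for 0.02 s.
3. the housing, beyond the bar, is pressed against the stop with 5 N or more for 0.4 s (z of housing in the frame of gauge between 0.005 and 0.0115 m and angle between housing's own z axis and vertical below 0.05 rad and x of housing in the frame of gauge above 0.026 m and contact force between housing and stop above 5 N), for 0.4 s.
At the end, for the whole second after the job is handed in: The housing lies flat on the plate between the guide strips, its hump past the bar, its end within 2.5 mm of the stop, in line within 0.1 rad, at rest and released (z of housing in the frame of gauge between 0.005 and 0.0115 m and angle between housing's own z axis and vertical below 0.05 rad and x of housing in the frame of gauge above 0.026 m and y of housing in the frame of gauge between -0.008 and 0.008 m and x of housing in the frame of stop above -0.0775 m and angle between the x axis of housing and the x axis of gauge, either way round below 0.1 rad and linear speed of housing below 0.01 m/s and contact force between the arm and housing below 0.1 N); the robot touches nothing.
It fails at once if the housing is forced against the stop with more than 14 N (contact force between housing and stop above 14 N).
It fails at once if the housing is banged or wedged against the bridge with more than 12 N (contact force between housing and bridge above 12 N).
It fails at once if the housing is tipped by more than 0.5 rad (angle between housing's own z axis and vertical above 0.5 rad).
It fails at once if a bystander is moved by more than 20 mm (distance of any of screwdriver, wrench, cup_a, cup_b, spray_can, oil_can, bearing from where it was at the start of the episode above 0.02 m).
It also fails if it takes over 72 s, if anything falls off the work surface, if the arm or the gripper's body presses on something with over 40 N, if the wrist force passes 120 N, or if a joint passes its speed limit or range.

## Working session

There is one attempt and no reset: what is moved stays moved. The work goes in short steps, each a Python script; the robot and the scene stay as the last script left them, time stands still between calls to the robot, and variables do not carry over. Pictures are saved under pics/ and viewed, and the job is handed in when it is done.

```bash
mkdir -p pics; ls; python3 - <<'E'
from cell import r,sensors,vision
import cv2
for c in ["scene","top","wrist"]:
    im=vision.read_camera(c); cv2.imwrite(f"pics/{c}0.png",im[:,:,::-1])
    m=vision.camera_model(c); print(c,m["fov_y"],m["cx"],m["cy"],m["extrinsics"])
    for t in ["housing","hump","guide","channel","gauge"]:
        try:
            if t in("hump","guide","channel"): print(t,[(round(d["score"],2),[round(a*b) for a,b in zip(d["position"],(512,384))]) for d in vision.spot_point(t,c)])
            else: print(t,[(round(d["score"],2),[round(a*b) for a,b in zip(d["rect"],(512,384,512,384))]) for d in vision.look_for(t,c)],[(round(d["score"],2),[round(a*b) for a,b in zip(d["position"],(512,384))]) for d in vision.spot_point(t,c)])
        except Exception as e: print(t,e)
s=sensors.get_state(); print(s)
E
```

```text
pics
scene 44.04843202165165 254.73610180626162 198.06924671297114 [[-0.76915477  0.41722123 -0.48407374  1.06648502]
 [ 0.63878003  0.47941081 -0.60176852  0.76286214]
 [-0.01900042 -0.77206977 -0.6352537   0.85250733]
 [ 0.          0.          0.          1.        ]]
housing [(0.97, [232, 189, 276, 218]), (0.88, [316, 198, 352, 236]), (0.84, [247, 149, 264, 180]), (0.72, [237, 118, 280, 137]), (0.47, [152, 199, 270, 280])] [(0.75, [257, 166]), (0.64, [261, 131]), (0.57, [331, 216])]
hump [(0.7, [252, 193]), (0.66, [256, 153]), (0.62, [258, 116]), (0.57, [333, 204])]
guide [(0.95, [212, 235])]
channel [(0.86, [232, 250])]
gauge [(0.79, [148, 201, 272, 280])] [(0.62, [210, 238])]
top 48.83842246228815 258.58096528783443 187.23798288284615 [[ 0.02309803 -0.99698723  0.07404689  0.39098037]
 [-0.99971213 -0.02351502 -0.00476445  0.02837526]
 [ 0.00649131 -0.07391552 -0.99724338  1.51226457]
 [ 0.          0.          0.          1.        ]]
housing [(0.97, [346, 260, 371, 307]), (0.85, [198, 225, 241, 252]), (0.65, [293, 226, 329, 264])] [(0.82, [312, 246]), (0.75, [272, 209]), (0.7
[... 635 characters left out ...]
] []
{'time': 1.2, 'q': array([ 1.33311116,  0.32101422, -0.07010986,  1.45050402,  0.02257173,
        1.37079584, -0.05689869]), 'joint_vel': array([ 4.07635919e-04,  1.74711133e-03,  7.08040671e-04, -1.62522521e-03,
       -2.33287231e-04,  4.66137040e-04, -3.02302874e-05]), 'joint_torque': array([-1.06195188e-03, -4.91110933e+01, -4.03809110e-01, -3.12768960e+01,
       -6.40268647e-02,  3.35747330e-02,  2.45495272e-05]), 'ee_pos': array([ 0.16193255, -0.62952025,  0.29227533]), 'ee_rot': array([-0.19795325,  1.57073037, -1.51694025]), 'contact_force': array([ 0.06213989, -0.41176748, -0.10629388]), 'ft_torque': array([-0.03668586, -0.01694205,  0.03931486]), 'width': 0.9986846129382044}
```

```bash
python3 -c "
import cv2
for c in ['scene','top']:
    im=cv2.imread(f'pics/{c}0.png'); cv2.imwrite(f'pics/{c}0b.png',cv2.resize(im,(800,600),interpolation=cv2.INTER_CUBIC))
"
```

```text
(no output)
```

View pics/scene0b.png

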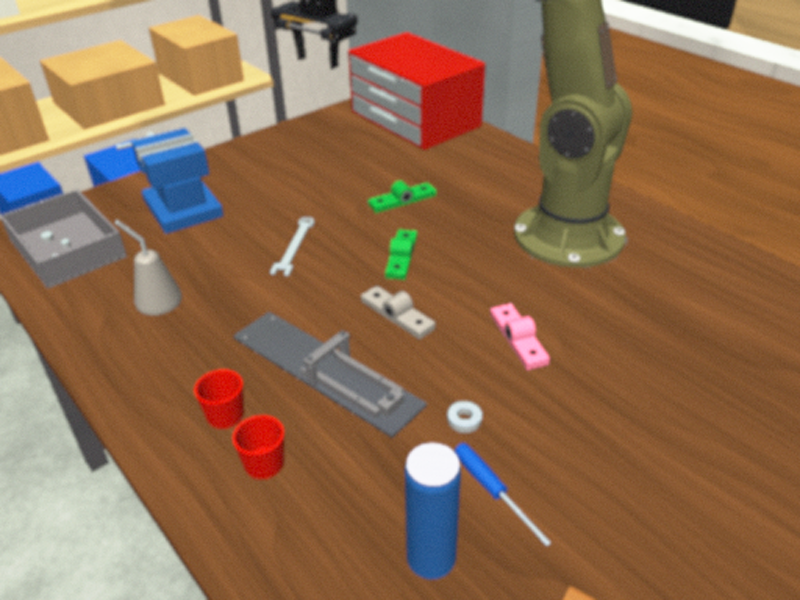

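View pics/top0b.png

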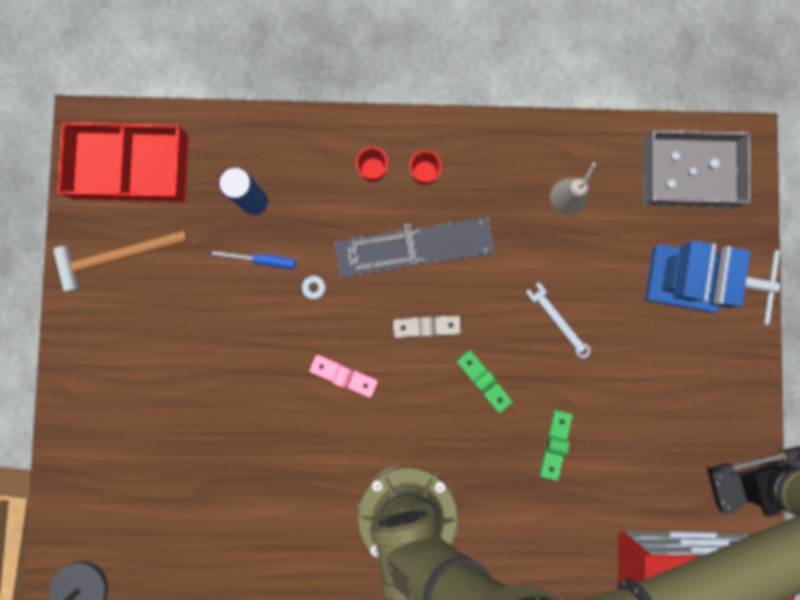

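Candidates in the top picture (512x384 pixels): grey housing at (272,209), pink at (220,241), green at (311,244), green at (356,285). By the description I choose the bare-aluminium grey one. I'll check it in a close crop.

```bash
python3 -c "
import cv2
im=cv2.imread('pics/top0.png')[130:230,200:330]; cv2.imwrite('pics/topcrop.png',cv2.resize(im,None,fx=6,fy=6,interpolation=cv2.INTER_CUBIC))
im=cv2.imread('pics/scene0.png')[180:290,140:290]; cv2.imwrite('pics/scenecrop.png',cv2.resize(im,None,fx=5,fy=5,interpolation=cv2.INTER_CUBIC))
"
```

```text
(no output)
```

View pics/topcrop.png

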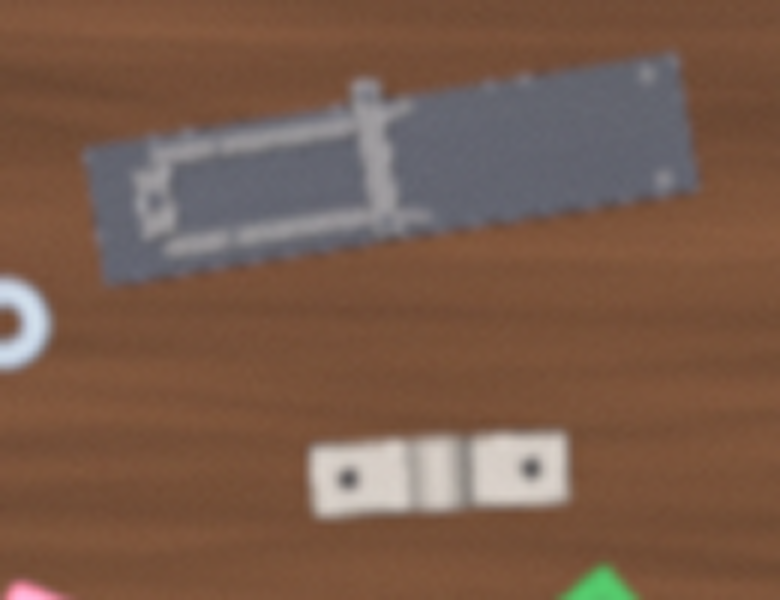

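View pics/scenecrop.png

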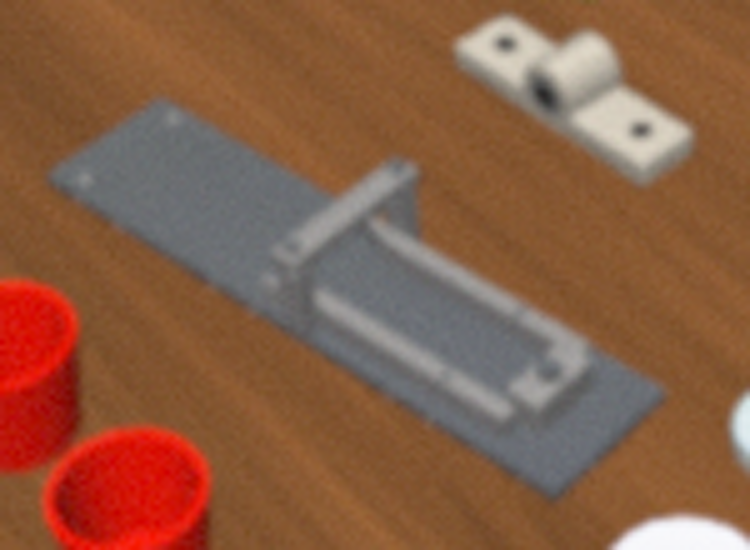

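```bash
cat > h.py <<'E'
import numpy as np, cv2
from cell import r,sensors,vision
from scipy.spatial.transform import Rotation as Rot
def K(m): return 192/np.tan(np.radians(m["fov_y"]/2))
def ray(m,uv,fish=False):
    f=K(m); x=(np.asarray(uv,float)-[m["cx"],m["cy"]])/f
    if fish:
        th=np.linalg.norm(x); d=np.array([*(x/max(th,1e-9)*np.sin(th)),np.cos(th)])
    else: d=np.array([x[0],x[1],1.])
    E=m["extrinsics"]; return E[:3,3],E[:3,:3]@d
def toplane(m,uv,z,fish=False):
    o,d=ray(m,uv,fish); return o+d*(z-o[2])/d[2]
def project(m,P,fish=False):
    E=m["extrinsics"]; p=(np.asarray(P)-E[:3,3])@E[:3,:3]
    f=K(m)
    if fish:
        rr=np.linalg.norm(p[:,:2],axis=1); th=np.arctan2(rr,p[:,2]); q=p[:,:2]/np.maximum(rr,1e-9)[:,None]*th[:,None]
    else: q=p[:,:2]/p[:,2:]
    return q*f+[m["cx"],m["cy"]]
def down(yaw_z):
    """orientation with tool x down, tool z (jaw dir) along angle yaw_z in world"""
    x=np.array([0,0,-1.]); z=np.array([np.cos(yaw_z),np.sin(yaw_z),0]); y=np.cross(z,x)
    return Rot.from_matrix(np.c_[x,y,z]).as_euler("xyz")
E
python3 - <<'E'
from h import *
m=vision.camera_model("top")
c=lambda p:((p[0]+.5)/6-.5+200,(p[1]+.5)/6-.5+130)
P=[toplane(m,c(p),.008)[:2] for p in [(85,150),(677,54),(698,190),(105,285)]]
P=np.array(P);print(P)
print("plate len",np.linalg.norm(P[0]-P[1]),np.linalg.norm(P[2]-P[3]),np.linalg.norm(P[0]-P[3]),np.linalg.norm(P[1]-P[2]))
d=(P[0]+P[3]-P[1]-P[2]); a=np.arctan2(d[1],d[0]);x=np.array([np.cos(a),np.sin(a)]); print("ang",a,"origin",P.mean(0)+.010*x)
H=np.array([toplane(m,c(p),.012)[:2] for p in [(310,445),(567,432),(571,502),(316,517)]])
d=(H[0]+H[3]-H[1]-H[2]);print(np.linalg.norm(d)/2,"hang",np.arctan2(d[1],d[0]),H.mean(0))
for p in [(.4,.15)]: pass
s=sensors.get_state();E=vision.camera_model("wrist")["extrinsics"];R=Rot.from_euler("xyz",s["ee_rot"]).as_matrix()
print("cam in tool",R.T@(E[:3,3]-s["ee_pos"]),R.T@E[:3,:3])
for y in(0,np.pi):
  print(down(H.mean()*0+y), r.solve_ik([H[:,0].mean(),H[:,1].mean(),.15],down(y)))
E
```

```text
[[ 0.61624224  0.18457897]
 [ 0.68286842 -0.16854879]
 [ 0.60095947 -0.18223354]
 [ 0.53553266  0.17018078]]
plate len 0.35935812791833227 0.3584362143650814 0.0819838082539849 0.08304425633658179
ang 1.755820917387148 origin [0.60706099 0.01082367]
0.1515397939457596 hang 1.6485998222249616 [ 0.42775709 -0.03198131]
cam in tool [-0.09238512  0.06627247 -0.00108381] [[-1.42521317e-03 -2.49242598e-01  9.68440032e-01]
 [-4.25724147e-04 -9.68440777e-01 -2.49243416e-01]
 [ 9.99998894e-01 -7.67513305e-04  1.27412595e-03]]
[-0.          1.57079633  0.        ] [ 0.89551567  0.00967439 -0.87327285  2.11464454  0.00869767  1.02075079
  0.01771928]
[-3.14159265  1.57079633  0.        ] None<sys>:0: UserWarning: Gimbal lock detected. Setting third angle to zero since it is not possible to uniquely determine all angles.
```

Crop confirms it: the grey housing lies flat on its foot near (0.428, -0.032), with its bore visible. The gauge's stop end faces +y. I'll hover over the housing and refine with the wrist camera.

```bash
python3 - <<'E' 2>/dev/null
from h import *
r.reach([0.435,-0.032,.22],down(0.078))
s=sensors.get_state();print(s["time"],s["ee_pos"],s["contact_force"])
m=vision.camera_model("wrist"); im=vision.read_camera("wrist")
np.save("mw1.npy",m,allow_pickle=True)
cv2.imwrite("pics/w1.png",im[:,:,::-1])
G=im.copy()
th=0.078+np.pi/2
def draw(o,a,pts,col):
    Rr=np.array([[np.cos(a),-np.sin(a),0],[np.sin(a),np.cos(a),0],[0,0,1]])
    q=project(m,np.array(pts)@Rr.T+[*o,0],True)
    cv2.polylines(G,[np.round(q*16).astype(np.int32)],True,col,1,cv2.LINE_AA,4)
draw((.4278,-.032),1.6486,[(s1*.075,s2*.02,.016) for s1,s2 in((1,1),(1,-1),(-1,-1),(-1,1))],(255,0,0))
draw((.60706,.01082),1.7558,[(x,y,.008) for x,y in((-.19,-.042),(-.19,.042),(.17,.042),(.17,-.042))],(255,255,0))
cv2.imwrite("pics/w1d.png",cv2.resize(G[:,:,::-1],(800,600)))
E
```

```text
3.55 [ 0.43528381 -0.03307354  0.22019114] [-0.46340513  0.32681013 -0.11168627]
```

View pics/w1d.png

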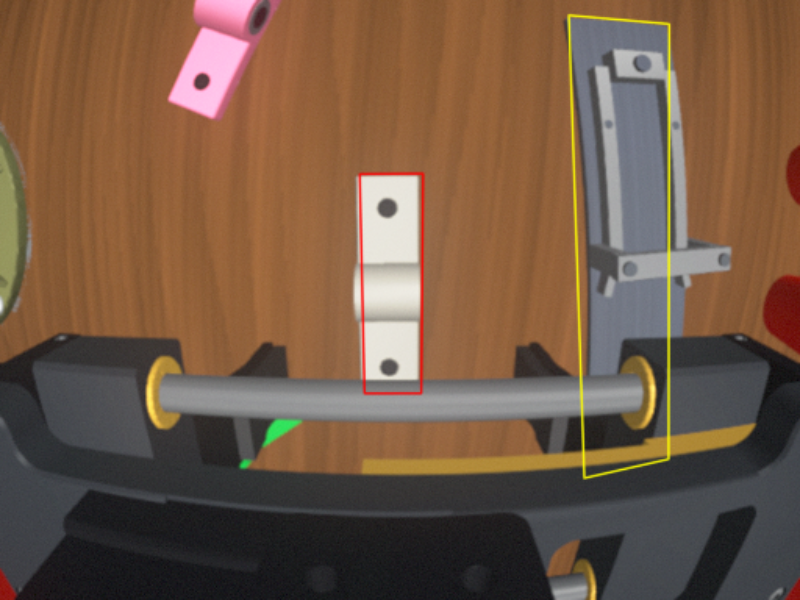

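The housing outline matches the wrist picture to about 1–2 mm: white foot at columns 360–419, overlay at 360–423. Gripping now.

```bash
python3 - <<'E' 2>/dev/null
from h import *
p=[0.4272,-0.032]
r.line_to([*p,.12],rate=.2)
r.line_to([*p,.078],rate=.08,max_force=15) and print("HIT")
s=sensors.get_state();print(s["time"],s["ee_pos"],s["contact_force"])
r.move_gripper(0.0,25)
s=sensors.get_state();print(s["time"],s["ee_pos"],s["contact_force"],s["width"]*87)
r.line_to([*p,.19],rate=.2)
s=sensors.get_state();print(s["time"],s["ee_pos"],s["contact_force"],s["width"]*87)
a=1.7558;x=np.array([np.cos(a),np.sin(a)]);o=np.array([.60706,.01082])
t=o-.118*x
r.reach([*t,.19],down(a-np.pi/2))
s=sensors.get_state();print(s["time"],s["ee_pos"],s["contact_force"],s["width"]*87)
m=vision.camera_model("wrist"); im=vision.read_camera("wrist")
np.save("mw2.npy",m,allow_pickle=True)
cv2.imwrite("pics/w2.png",im[:,:,::-1])
top=vision.read_camera("top");cv2.imwrite("pics/top2.png",top[:,:,::-1])
G=cv2.resize(im,(800,600),interpolation=cv2.INTER_CUBIC)
Rr=np.array([[np.cos(a),-np.sin(a),0],[np.sin(a),np.cos(a),0],[0,0,1]])
def draw(P,col):
    q=[]
    for A,B in zip(P[:-1],P[1:]):
        q+=[np.array(A)+(np.array(B)-A)*k for k in np.linspace(0,1,12)]
    q=project(m,np.array(q)@Rr.T+[*o,0],True); q=(q+.5)*[800/512,600/384]-.5
    cv2.polylines(G,[np.round(q*16).astype(np.int32)],False,col,1,cv2.LINE_AA,4)
draw([(-.19,-.042,.008),(.17,-.042,.008),(.17,.042,.008),(-.19,.042,.008)],(255,255,0))
draw([(-.008,-.045,.06),(-.008,.045,.06),(.008,.045,.06),(.008,-.045,.06)],(0,255,0))
draw([(0,-.0225,.022),(.13,-.0225,.022)],(255,0,0));draw([(0,.0225,.022),(.13,.0225,.022)],(255,0,0))
cv2.imwrite("pics/w2d.png",G[:,:,::-1])
E
```

```text
4.925 [ 0.42752435 -0.03189562  0.0782554 ] [-0.08359682 -0.3785305   0.05556138]
5.7667 [ 0.42710975 -0.03203651  0.07798989] [-0.57605339 -0.07240355  1.45461862] 40.03201216823078
6.475 [ 0.42607549 -0.03200724  0.18869012] [-0.15790101  0.46000034 -5.30852054] 39.998797637391185
7.3417 [ 0.62763447 -0.10426685  0.18781165] [-0.869787   -0.24306359 -3.17287068] 39.71526511344692
```

View pics/w2d.png

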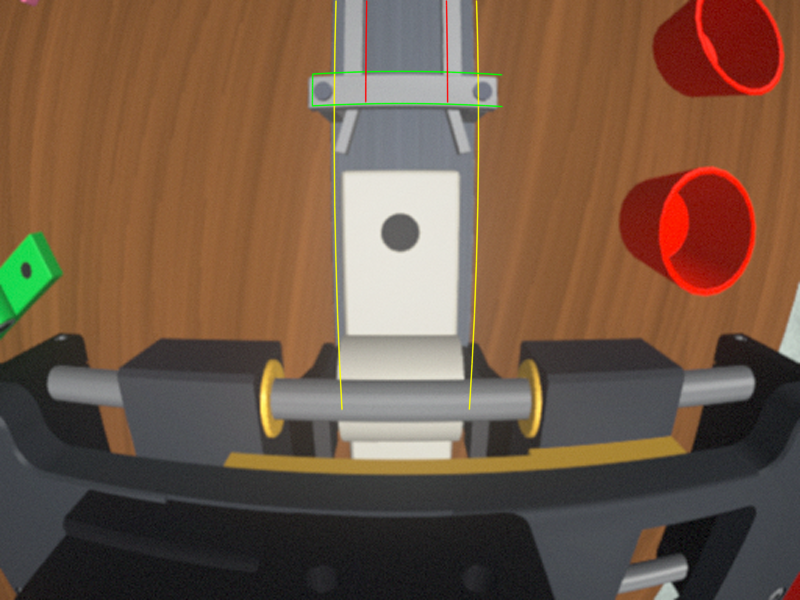

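The wrist picture shows the housing held level and in line. The bar spans columns 309–497 against overlay 313–502, so the gauge sits about 1–2 mm further left than first estimated. I'll correct for that and place.

```bash
python3 - <<'E' 2>/dev/null
from h import *
a=1.7558;x=np.array([np.cos(a),np.sin(a)]);o=np.array([.6059,.0106])
t=o-.115*x
r.line_to([*(t+[.0008,-.0005]),.11],rate=.15)
s=sensors.get_state();print(s["time"],s["ee_pos"],s["contact_force"])
hit=r.line_to([*(t+[.0008,-.0005]),.083],rate=.03,max_force=5)
s=sensors.get_state();print(hit,s["time"],s["ee_pos"],s["contact_force"])
r.move_gripper(0.75)
s=sensors.get_state();print(s["time"],s["ee_pos"],s["contact_force"],s["width"]*87)
c=np.array(s["ee_pos"]); 
r.line_to([c[0],c[1],.16],rate=.2)
b=o-.232*x
r.line_to([*b,.16],rate=.2)
r.move_gripper(0.0,20)
s=sensors.get_state();print(s["time"],s["ee_pos"],s["contact_force"],s["width"]*87)
m=vision.camera_model("wrist"); im=vision.read_camera("wrist");cv2.imwrite("pics/w3.png",im[:,:,::-1])
top=vision.read_camera("top");cv2.imwrite("pics/top3.png",top[:,:,::-1])
T=cv2.resize(top[130:230,200:330],(390,300),interpolation=cv2.INTER_CUBIC)
cv2.imwrite("pics/c3.png",np.hstack([cv2.resize(im,(400,300)),T])[:,:,::-1])
t=np.radians(15)
for d in(-.215,-.02):
  tip=np.r_[o+d*x,.014]; 
  ax=np.r_[x*np.sin(t),-np.cos(t)]; z=np.r_[-np.sin(a),np.cos(a),0]*-1; R=np.c_[ax,np.cross(z,ax),z]
  print(r.solve_ik(tip-.07*ax,Rot.from_matrix(R).as_euler("xyz")))
E
```

```text
8.125 [ 0.62842066 -0.10274148  0.11098969] [ 0.08175475 -0.32935073 -4.14734454]
True 8.8667 [ 0.62753036 -0.10300447  0.08599981] [-0.00951608  0.49434199  5.30430662]
9.6167 [ 0.62601209 -0.10316621  0.08428333] [0.54536876 0.18327593 0.30014615] 65.07127142709341
12.125 [ 0.64856538 -0.21743508  0.15998143] [-1.12186953 -0.23160347  0.49887505] 0.5585927885575478
[ 0.98462634  0.86343996 -0.94533577  1.42223375  0.44434776  1.26948483
  0.23379049]
[ 0.87296323  0.73860113 -1.0234002   1.6764628   0.3987097   1.10465529
 -0.03327131]
```

View pics/c3.png

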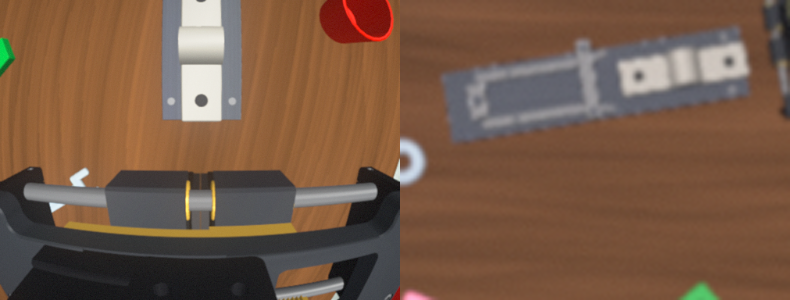

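Placed: the wrist picture has the housing centred on the plate (182–221 on 163–241, half scale), and the top picture has it wholly in front of the bar. Next I push from behind with closed fingers leaning back 15°, in chunks with force logging.

```bash
cat >> h.py <<'E'
a=1.7558;gx=np.array([np.cos(a),np.sin(a)]);o=np.array([.6059,.0106])
_t=np.radians(15)
_ax=np.r_[gx*np.sin(_t),-np.cos(_t)]; _z=np.r_[np.sin(a),-np.cos(a),0]
RP=Rot.from_matrix(np.c_[_ax,np.cross(_z,_ax),_z]).as_euler("xyz")
def pp(d,z=.0145): return np.r_[o+d*gx,z]-.07*_ax
def meas(n=5):
    F=[];D=[]
    for i in range(n):
        s=sensors.get_state();F.append(s["contact_force"]);R=Rot.from_euler("xyz",s["ee_rot"]).as_matrix()
        tip=np.array(s["ee_pos"])+.07*R[:,0];D.append([(tip[:2]-o)@gx,tip[2],(tip[:2]-o)@np.r_[-gx[1],gx[0]]])
        if i<n-1: r.sleep(.03)
    F=np.mean(F,0);return s["time"],-(F[:2]@gx),F[2],np.mean(D,0)
E
python3 - <<'E' 2>/dev/null
from h import *
r.reach(pp(-.218,.06),RP)
r.line_to(pp(-.218),rate=.1)
r.sleep(.3)
t0=meas(8);print(t0);np.save("tare.npy",t0[1])
for d in(-.19,-.16,-.13,-.10,-.075):
    h=r.line_to(pp(d),rate=.025,max_force=8)
    m=meas(4);print(d,h,round(m[0],2),"F",round(m[1]-t0[1],2),m[2].round(2),m[3].round(4))
    if h: break
im=vision.read_camera("wrist");top=vision.read_camera("top")
cv2.imwrite("pics/c4.png",np.hstack([cv2.resize(im,(400,300)),cv2.resize(top[130:230,200:330],(390,300),interpolation=cv2.INTER_CUBIC)])[:,:,::-1])
E
```

```text
(13.6583, np.float64(0.2208598848507915), np.float64(0.23815103021594225), array([-2.18149233e-01,  1.47728249e-02, -1.32060365e-04]))
-0.19 False 15.03 F 2.52 0.26 [-0.1901  0.0145  0.    ]
-0.16 False 16.48 F 1.78 -0.29 [-0.1599  0.0145  0.    ]
-0.13 False 17.93 F 2.02 0.07 [-0.1298  0.0145  0.    ]
-0.1 False 19.38 F 1.8 0.03 [-0.0998  0.0145  0.    ]
-0.075 False 20.62 F 1.06 -0.16 [-0.0746  0.0145  0.    ]
```

View pics/c4.png

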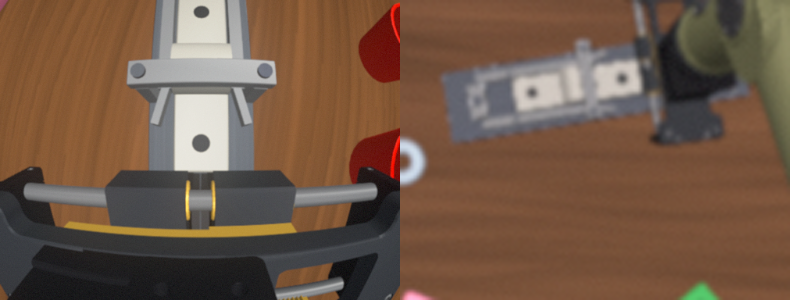

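The housing's hump is past the bar (wrist picture: hump seen just above the bar at row 50, housing centred between the strips), with sliding friction about 2 N. Now a slow approach to find the stop.

```bash
python3 - <<'E' 2>/dev/null
from h import *
t0=float(np.load("tare.npy"))
h=r.line_to(pp(-.013),rate=.005,max_force=3.5)
m=meas(4);print(h,round(m[0],2),"F",round(m[1]-t0,2),m[2].round(2),m[3].round(4))
r.sleep(.2)
m=meas(4);print(round(m[0],2),"F",round(m[1]-t0,2),m[2].round(2),m[3].round(4))
E
```

```text
True 27.55 F -0.29 -0.33 [-0.0412  0.0137  0.0005]
27.85 F -0.02 -0.08 [-0.0424  0.0132  0.0007]
```

```bash
python3 - <<'E' 2>/dev/null
from h import *
t0=float(np.load("tare.npy"))
m=meas(4);print(round(m[0],2),"F",round(m[1]-t0,2),m[3].round(4))
d=m[3][0]
for k in range(14):
    d+=.0003
    h=r.line_to(pp(d),rate=.004,max_force=5)
    m=meas(4);F=m[1]-t0;print(round(d,4),h,round(m[0],2),"F",round(F,2),m[2].round(2),m[3].round(4))
    if F>5 or h: break
E
```

```text
27.95 F -0.23 [-0.0426  0.0133  0.0007]
-0.0423 False 28.5 F -0.36 -0.36 [-0.0425  0.0145  0.    ]
-0.042 False 28.85 F -0.18 -0.28 [-0.0421  0.0144  0.0001]
-0.0417 False 29.2 F 0.21 -0.27 [-0.0419  0.0144  0.0001]
-0.0414 False 29.55 F -0.22 -0.38 [-0.0415  0.0145  0.    ]
-0.0411 False 29.9 F -0.52 0.21 [-0.0412  0.0144  0.    ]
-0.0408 False 30.25 F 0.16 -0.07 [-0.041   0.0144  0.    ]
-0.0405 False 30.6 F 0.84 0.13 [-0.0409  0.0144  0.    ]
-0.0402 False 30.95 F 1.69 0.06 [-0.0408  0.0144  0.    ]
-0.0399 False 31.3 F 2.73 0.52 [-0.0407  0.0144  0.    ]
-0.0396 False 31.65 F 4.81 0.92 [-0.0405  0.0144  0.    ]
-0.0393 False 32.0 F 5.56 0.89 [-0.0405  0.0144  0.    ]
```

Contact with the stop: the tip holds at -0.0405 while force climbs about 4 N/mm. I'll ramp to about 11 N at the wrist, which is 9–11 N at the stop after friction, and hold.

```bash
python3 - <<'E' 2>/dev/null
from h import *
t0=float(np.load("tare.npy"))
d=-.0393
for k in range(12):
    m=meas(5);F=m[1]-t0;print(round(d,4),round(m[0],2),"F",round(F,2),m[2].round(2),m[3].round(4))
    if F>10.5: break
    d+=.0003 if F<9 else .00015
    r.line_to(pp(d),rate=.004)
for k in range(9):
    r.sleep(.1);m=meas(3);print("hold",round(m[0],2),round(m[1]-t0,2))
    if not 9<m[1]-t0<12.3: print("off")
np.save("d.npy",d)
im=vision.read_camera("wrist");cv2.imwrite("pics/w5.png",cv2.resize(im,(800,600),interpolation=cv2.INTER_CUBIC)[:,:,::-1])
E
```

```text
-0.0393 32.13 F 5.22 1.04 [-0.0405  0.0144  0.    ]
-0.039 32.52 F 6.06 0.87 [-0.0405  0.0144  0.    ]
-0.0387 32.9 F 5.63 1.04 [-0.0404  0.0144  0.    ]
-0.0384 33.28 F 6.78 1.04 [-0.0404  0.0144  0.    ]
-0.0381 33.67 F 6.8 1.74 [-0.0404  0.0144  0.    ]
-0.0378 34.05 F 7.55 1.55 [-0.0404  0.0144  0.    ]
-0.0375 34.43 F 7.72 1.88 [-0.0404  0.0144 -0.    ]
-0.0372 34.82 F 8.23 2.11 [-0.0403  0.0144 -0.    ]
-0.0369 35.2 F 8.64 2.17 [-0.0403  0.0144  0.    ]
-0.0366 35.58 F 9.38 2.62 [-0.0403  0.0144 -0.    ]
-0.0364 35.97 F 9.44 2.31 [-0.0403  0.0144 -0.    ]
-0.0363 36.35 F 9.62 2.28 [-0.0403  0.0144 -0.    ]
hold 36.77 9.98
hold 36.93 9.4
hold 37.1 9.69
hold 37.27 9.65
hold 37.43 10.03
hold 37.6 10.0
hold 37.77 9.64
hold 37.93 9.21
hold 38.1 8.97
off
```

View pics/w5.png

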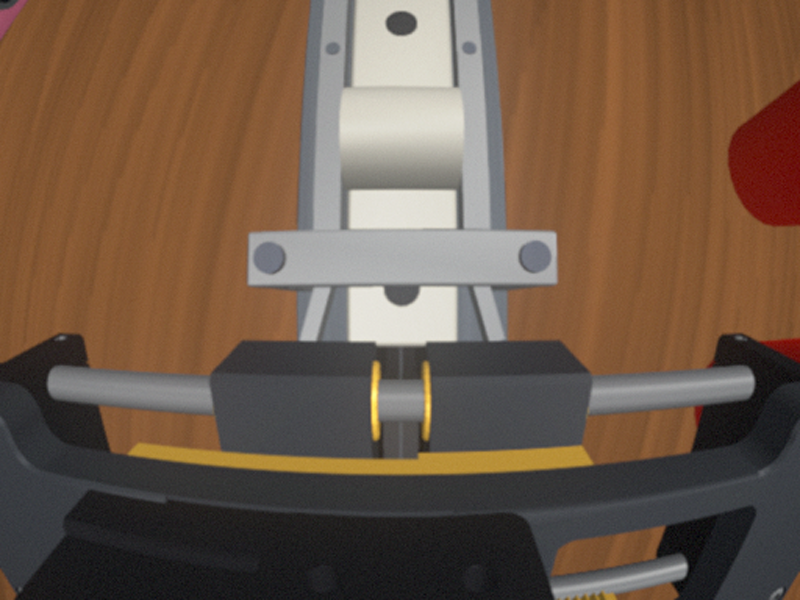

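The hump is well past the bar and square between the strips (hump at rows 90–190, bar at 232–285). Wrist force is 9.7 N, and friction of about 2 N leaves the stop with less, so I'll raise it a little and hold again.

```bash
python3 - <<'E' 2>/dev/null
from h import *
t0=float(np.load("tare.npy"))
d=float(np.load("d.npy"))
for k in range(8):
    m=meas(6);F=m[1]-t0;print(round(d,4),round(m[0],2),"F",round(F,2),m[2].round(2),m[3].round(4))
    if F>11: break
    d+=.0002
    r.line_to(pp(d),rate=.004)
L=[]
for k in range(9):
    r.sleep(.1);m=meas(3);L.append(round(m[1]-t0,2))
print("hold",L,m[0])
# release slowly
for k in range(6):
    d-=.0012; r.line_to(pp(d),rate=.006)
m=meas(4);print(round(m[0],2),"F",round(m[1]-t0,2),m[3].round(4))
r.line_to(pp(d-.03),rate=.05)
m=meas(4);print(round(m[0],2),"F",round(m[1]-t0,2),m[3].round(4))
r.line_to(pp(d-.03,.10),rate=.1)
m=vision.camera_model("wrist");im=vision.read_camera("wrist");top=vision.read_camera("top")
cv2.imwrite("pics/w6.png",cv2.resize(im,(800,600),interpolation=cv2.INTER_CUBIC)[:,:,::-1])
cv2.imwrite("pics/t6.png",cv2.resize(top[130:230,200:330],None,fx=6,fy=6,interpolation=cv2.INTER_CUBIC)[:,:,::-1])
cv2.imwrite("pics/top6.png",top[:,:,::-1])
E
```

```text
-0.0361 38.32 F 9.62 2.86 [-0.0403  0.0144 -0.    ]
-0.0359 38.73 F 10.15 2.28 [-0.0403  0.0144 -0.    ]
-0.0357 39.15 F 10.58 2.74 [-0.0402  0.0144 -0.    ]
-0.0355 39.57 F 10.52 2.83 [-0.0402  0.0144 -0.    ]
-0.0353 39.98 F 10.75 3.17 [-0.0402  0.0144 -0.    ]
-0.0352 40.4 F 11.16 2.84 [-0.0402  0.0144 -0.    ]
hold [np.float64(10.88), np.float64(11.15), np.float64(10.79), np.float64(11.05), np.float64(11.5), np.float64(11.25), np.float64(11.43), np.float64(10.91), np.float64(10.49)] 41.9
44.1 F -0.47 [-0.0415  0.0145  0.0001]
44.95 F -0.19 [-0.072   0.0145  0.0001]
```

View pics/w6.png

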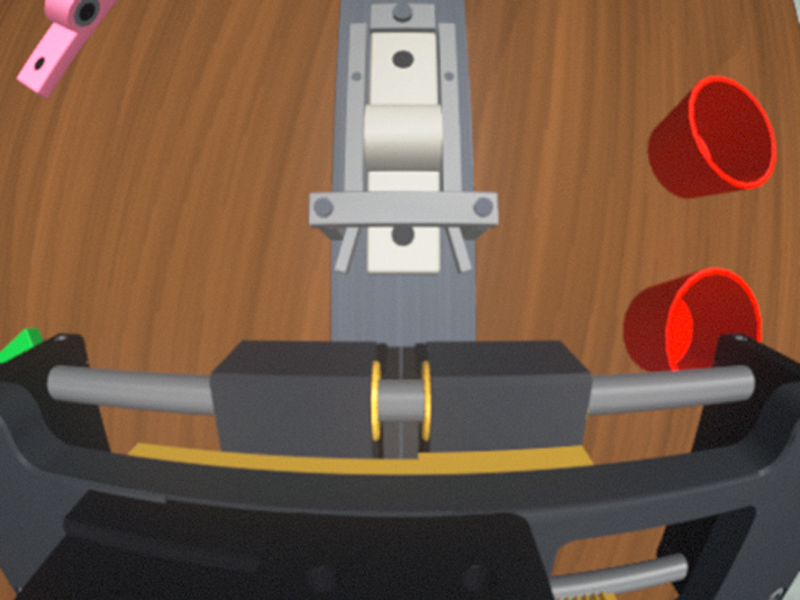

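View pics/t6.png

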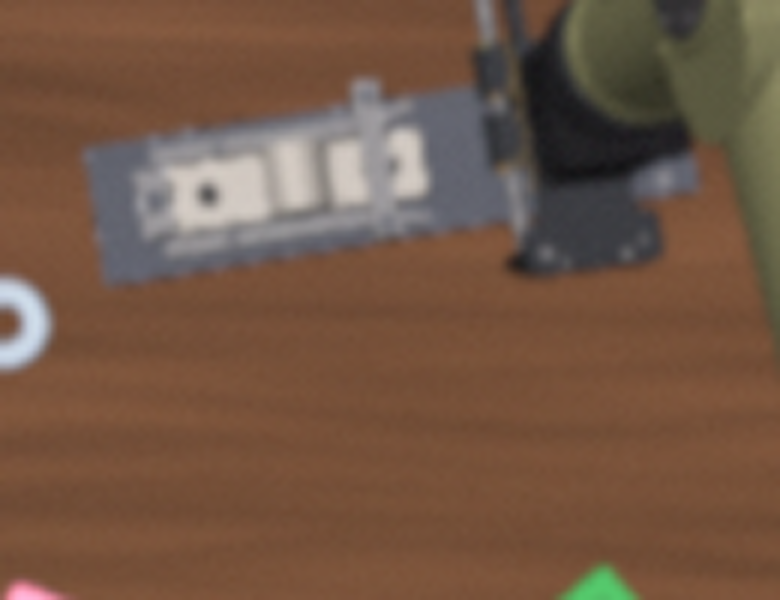

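Both pictures show the housing square between the strips with its end against the stop block (wrist picture, around (402,30), no gap). The hump is past the bar and the fingers are clear. Handing in.

```bash
python3 -c "
from cell import r
r.finish_job()"
```

```text
the job is handed in; nothing more can be done
```

I gripped the grey housing by its hump and set it flat and in line on the bare end of the plate. I then pushed it from behind with closed fingers, under the bar and up to the stop, and handed the job in. The clock read about 46 s of the 72 s allowed.

- **Finding the stop:** On the slow approach a force rise stopped the arm, but the force fell to zero when it backed off slightly. I stepped forward again until the housing held firm and the force climbed.
- **Push at the wrist:** The first hold read 9.0 to 10.0 N. Sliding friction takes about 2 N of that, so I raised it and held 10.5 to 11.5 N for about 1.5 s.
- **Push at the stop:** I estimate 9 to 11.5 N. This is inferred from the wrist force and friction, because the force at the stop itself was not measured.
- **Last checks:** After I backed off slowly, the force was about zero and the fingers were clear. Both pictures show the housing square between the strips, its hump past the bar and no visible gap at the stop. No wrist force I read came near the bar limit. I saw no bystander moved, but I did not measure their positions.

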